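# Hook and lock a ware-shelf bracket into its slotted upright

## Robot

A 6-joint arm with a two-finger parallel gripper is mounted at the origin on the work surface. World frame = base frame: x ahead of the robot, y to its left, z up, the work surface at z = 0. Lengths are in m, angles in rad, forces in N, time in s.
With the tool pointing down it reaches from about 0.35 to 0.875 m from the base axis. Payload 4.2 kg.
Tool frame: the origin (TCP) lies midway between the tips of the shut fingers; the grasp point (between the pads) lies 19 mm behind it; y points along the fingers, x is the direction in which the jaws open and shut, and the axes are right-handed (so a half turn about y gives the same grasp; the last joint's range is limited). The gripper opens to 87 mm and grips with 3 to 60 N. Pads are 19 mm wide; open, the fingers measure 117 mm over their backs; the gripper's body (75 mm by 190 mm) begins 51 mm behind the grasp point.
Start: joints at [1.519, 0.385, 0.008, 0, -1.194, -0.259], TCP at [0.191, 0.595, 0.223] pointing down, gripper open.
Joint ranges: [-3.14, 3.14], [-1.21, 2.06], [-1.07, 1.41], [-3.16, 2.05], [-2.99, -0.16], [-3.1, 3.1]. Speed limits (rad/s): [2.79, 2.79, 3.14, 3.14, 3.14, 3.14].

## Interface

Orientations are given as a unit quaternion [x, y, z, w].
In Python, from workcell import arm gives the robot as it stands. The module is installed in compiled form; this text tells all that it offers.
- The arm moves only by the tool apply_moves, never from a script. Its arguments are lists of equal length, an entry for each row: "offset": the shift along the tool's x, y, z in mm, a list of three; "delta_rot": the turn, a rotation vector about the tool's x, y, z in rad, a list of three; "fingers": the opening in per cent of the stroke, from 0 (shut) to 100 (fully open). A call has 1 to 12 rows; each row shifts and turns the commanded pose from where the row before left it, along the tool's axes as they then stand; what a row does not reach is not made up. A row lasts 1/12 s, in which the tool goes at most 41.7 mm and 7.16 degrees, less where a joint would pass 70% of its speed; a pose out of reach is approached as far as the arm can. A call is refused whole if a number of a shift passes 41.7 or a number of a turn 0.125, either way. A call with a gripper value outside its range is refused whole. The fingers move at their own pace and stop on an object; "squeeze" is the grip in N (left out, the last holds). Time passes only in rows, so rows that do not move let the fingers close. It gives the time, the measured TCP pose, the force and the opening at its end, in the units of the state.
- arm.get_state(): the state, without advancing time (a new reading comes with each control period).
- arm.capture(name): name is "scene" or "top" or "wrist"; returns the picture (420x560x3 uint8, red, green, blue); there is no depth.
- arm.camera_model(name): a dict with "fovy" (degrees; the focal length in pixels is half the picture's height over the tangent of half this angle, whatever the lens; pixels are square), "cx", "cy" (the principal point, pixels), "extrinsics" (4x4, takes a point from world to camera coordinates). Camera axes: x right, y up, looking along -z (the intrinsics and any distortion apply to the point x, -y, -z); pixel columns grow to the right and rows downward; lengths in m; the calibration is good to about 2 mm. The wrist camera is an equidistant fisheye: a pixel r from the principal point sees the ray r / f radians off the axis. A picture is of the moment at which its call begins: read the wrist's pose just before it. camera_model takes no time and is no camera call; for the wrist camera it gives the pose at the moment of the call.
- arm.hand_in(): hands the job in, once; it reports no verdict.
Trained networks look in the newest picture that a camera, given by its name, has taken for a name from the list of things; names that differ only in an ending like _2 or _b are one class to them, and where a whole thing is asked for, a point or a joint stands for the part that bears it (a point fixed in the world has none). Each returns a list of dicts, best first, with "p" (0 to 1); they miss things now and then, are a little off and sometimes report something else, mostly with a low value. They report only what shows in the picture. A call takes as long as a camera call. They do not tell look-alikes from the thing itself.
- arm.spot_in(camera, target): "extent" ([left, top, right, bottom] in pixels, round what is visible of it).
- arm.regions_of(camera, target): "pixels" (420x560 bool, what is visible of it) and "extent" ([left, top, right, bottom] in pixels, round what is visible of it).
- arm.tip_of(camera, target): "at" ([column, row] in pixels: a listed point, or the origin of a listed thing).
The state is a dict: "time": time; "joint_pos": joint angles; "joint_velocities": joint speeds; "effort": joint torques, N m; "ee_pos": TCP position; "orientation": TCP orientation; "ft_force": force on the tool from outside, world axes, zero at the start; "wrist_torque": the same for the moment, N m; "grip_width": finger opening in m.
Only numpy, scipy, OpenCV 4.12 (cv2) and the standard library are available. Lean on these libraries where they do the work, as an engineer would, in place of code of your own. Each camera call takes 0.05 s, during which the arm holds its last target. There are 200 camera calls.

## Task

Take the loose grey shelf bracket (the one with the steel hook on its heel), put its hook through the open upper slot of the slotted upright, and push it down until the upright's roller catch has snapped behind the hook's barb and the bracket sits fully home, square and level. Find the slot by feel and press only as firmly as the catch needs, without ramming the upright. Then let go, and leave the pottery and other things on the bench where they are.

Things in the scene. Friction and masses are not known exactly. Their poses are not given: they have to be found in the camera images.
- grip (a point): Grip point of the loose bracket: centre of its upright web (14 mm thick in y, x -28 to +27 mm), 86 mm above the bracket's underside, 20 mm below the web's flat top. Axes: x towards the hook, z up. The bracket starts standing on its foot on the bench. Grip the web across its 14 mm.
- bracket: Loose bracket, grey steel, about 0.3 kg; origin on its underside, below the grip; axes as grip. Foot 110x36x8 mm, x -75 to +35. Heel plate 30 wide, 8 thick, 106 tall, outer face at x +35. The flat web top (z 106, x -28 to +27) can be pressed on. Not to be confused with the plain angle bracket.
- hook (a point): Centre of the hook's hanging tongue: bracket x +45.8, z 56 mm. Bare steel, 7 mm wide. Neck z 66 to 74; tongue 4 mm thick, z 39.5 to 74, on its rear a V barb (45 deg faces) 4.5 mm proud, point at z 44: the hook's foremost point, 17 mm from the heel face. Gap heel face to tongue 8.8 mm, straddles the 6 mm strip. Held tight it can wedge there: lower it in a light grip.
- slot_mark (a point): Setting mark: centre line of the strip's front face, 145 mm up; x into the strip, z up. The strip can be clamped at many heights: the upper slot's lower edge lies 4 to 36 mm ABOVE this mark; where is not measured. Slot 11 mm wide, 38 tall, right through. Hook passes with tongue centre 16.5 to 20 mm above that edge; too low, the barb's point meets the face; too high, it dips in 2.5-4.5 mm.
- stand: Stand fixed to the bench, rigid; origin below slot_mark on the bench, same axes. Foot plate 150x170x12 mm. Steel strip 44 wide, 6 thick, top 52 mm above the upper slot's lower edge, clamped between two posts (outsides 67 mm apart, tops at 200 mm, fronts level with the strip to 1 mm). The short hole lower down is not used. Bracket may not bear on it with over 45 N.
- catch (a joint): Spring roller catch behind the strip, 15 mm below the slot's lower edge; 0 = at rest forward, grows in m as pushed back: 0.006 as the barb passes, 0.002 when snapped in above it (locked). Barb meets it 15 mm above home and the bracket can hang there; 8 to 15 N pushes it past at 7 mm; home (tongue centre 10 mm below the slot's true lower edge) is a hard stop.
- angle: Plain grey angle bracket without hook or web, 100x36 mm foot, 70 mm tall; bystander, loose
- mug: White mug, 80 mm wide, 90 tall; bystander, loose
- cup: Terracotta cup, 72 mm wide, 75 tall; bystander, loose
- bowl: White bowl, 130 mm wide, 55 tall; bystander, loose
- glaze: White jar, 72 mm wide, 100 tall; bystander, loose
- ribtool: Brush lying on the bench; bystander, loose
- prop: Wooden block 90x50x30 mm; bystander, loose
There are look-alikes about, which are no part of the job. What is shaped like the bracket but blue, green or purple is not meant.

How it is judged:
On the way, in this order (a step that is already met when the one before it is completed fails the run):
1. the hook's tongue is through the slot, behind the strip (x of hook in the frame of slot_mark between 0.0065 and 0.012 m and y of hook in the frame of slot_mark between -0.006 and 0.006 m and z of hook in the frame of slot_mark between -0.009 and 0.06 m), for 0.1 s.
2. the barb pushes the roller catch back by more than 3.5 mm (value of joint catch above 0.0035 m).
At the end, for the whole second after the job is handed in: Bracket home in the upper slot: tongue centre 6-12 mm beyond the front face, within 6 mm of the centre line, 9 mm below to 29 mm above the mark (strip height varies); catch snapped in (0.6-3.2 mm) and still; bracket upright within 0.1 rad, square to the strip within 0.12 rad (x of hook in the frame of slot_mark between 0.006 and 0.012 m and y of hook in the frame of slot_mark between -0.006 and 0.006 m and z of hook in the frame of slot_mark between -0.009 and 0.029 m and value of joint catch between 0.0006 and 0.0032 m and angle between grip's own z axis and vertical below 0.1 rad and angle between the x axis of grip and the x axis of slot_mark, either way round below 0.12 rad and velocity of joint catch below 0.02 m/s); the robot touches nothing.
It fails at once if more than 45 N between the bracket and the stand (contact force between bracket and stand above 45 N).
It fails at once if another thing on the bench is moved by more than 30 mm (distance of any of mug, cup, bowl, glaze, ribtool, prop, angle from where it was at the start of the episode above 0.03 m).
It also fails if it takes over 72 s, if anything falls off the work surface, if the arm or the gripper's body presses on something with over 40 N, if the wrist force passes 120 N, or if a joint passes its speed limit or range.

## Working session

There is one attempt and no reset: what is moved stays moved. The work goes in short steps, Python scripts to look and compute and a tool call to move; the robot and the scene stay as the last step left them, time stands still between calls to the robot, and variables do not carry over. Pictures are saved under pics/ and viewed, about 8 in all and at most 12, crops included, and the job is handed in when it is done.

Besides the shell and the picture viewer there is one more tool, called after "Emit:" by a JSON object that holds its "api" and its "payload", one argument or row to a line. apply_moves: Moves the arm, as the interface text tells. Its arguments: {"type":"object","properties":{"offset":{"type":"array"},"delta_rot":{"type":"array"},"fingers":{"type":"array"},"squeeze":{"type":"number"}},"required":["offset","delta_rot","fingers"]}

```bash
mkdir -p pics && cat > h.py <<'E'
import numpy as np, cv2
from workcell import arm
from scipy.spatial.transform import Rotation as R
def save(n,img): cv2.imwrite('pics/'+n+'.png',np.ascontiguousarray(img[:,:,::-1]))
def ray(cam,px,m=None):
    m=m or arm.camera_model(cam); f=210/np.tan(np.radians(m['fovy'])/2)
    u=np.array([px[0]-m['cx'],px[1]-m['cy']]); E=np.array(m['extrinsics'])
    if cam=='wrist':
        r=np.hypot(*u); t=r/f; d=np.array([*(u/r*np.sin(t) if r>0 else u),np.cos(t)])
    else: d=np.array([u[0]/f,u[1]/f,1])
    d=np.array([d[0],-d[1],-d[2]]); Rm=E[:3,:3]
    d=Rm.T@d; return -Rm.T@E[:3,3], d/np.linalg.norm(d)
def onz(cam,px,z,m=None):
    o,d=ray(cam,px,m); return o+d*(z-o[2])/d[2]
def proj(cam,p,m=None):
    m=m or arm.camera_model(cam); f=210/np.tan(np.radians(m['fovy'])/2)
    E=np.array(m['extrinsics']); c=E[:3,:3]@np.asarray(p)+E[:3,3]; c=np.array([c[0],-c[1],-c[2]])
    if cam=='wrist':
        r=np.hypot(c[0],c[1]); t=np.arctan2(r,c[2]); k=f*t/r
    else: k=f/c[2]
    return np.array([m['cx'],m['cy']])+k*c[:2]
def tri(a,b):
    (o1,d1),(o2,d2)=a,b
    s=np.linalg.lstsq(np.c_[d1,-d2],o2-o1,rcond=None)[0]
    p,q=o1+s[0]*d1,o2+s[1]*d2; return (p+q)/2,np.linalg.norm(p-q)
E
python3 - <<'E'
from h import *
np.set_printoptions(precision=4,suppress=True)
s=arm.get_state(); print(s['time'],s['ee_pos'],s['orientation'],R.from_quat(s['orientation']).as_matrix(),s['ft_force'])
for c in('scene','top'):
    save(c,arm.capture(c)); m=arm.camera_model(c); print(c,m['fovy'],m['cx'],m['cy'],m.keys(),ray(c,(280,210)))
    for t in('grip','hook','slot_mark','bracket','angle','stand'):
        print(c,t,[(np.round(x['at']),round(x['p'],2)) for x in arm.tip_of(c,t)][:5])
E
```

```text
0.0 [0.1909 0.5945 0.2215] [ 0.4171 -0.5709  0.5719 -0.4159] [[-0.306  -0.0006  0.952 ]
 [-0.952  -0.0021 -0.306 ]
 [ 0.0022 -1.      0.0001]] [-0.3269 -0.4478  0.7675]
scene 42.55162806636234 267.46878630888 209.48618839357098 dict_keys(['fovy', 'cx', 'cy', 'extrinsics']) (array([1.1848, 0.9792, 0.9756]), array([-0.4445, -0.6967, -0.563 ]))
scene grip [(array([226., 164.]), 0.78), (array([240., 141.]), 0.77), (array([305., 167.]), 0.57), (array([250., 185.]), 0.56)]
scene hook [(array([232., 144.]), 0.93), (array([216., 167.]), 0.9), (array([240., 198.]), 0.65), (array([310., 169.]), 0.6)]
scene slot_mark [(array([286., 257.]), 0.67)]
scene bracket [(array([254., 208.]), 0.89), (array([231., 184.]), 0.86), (array([303., 188.]), 0.71), (array([350., 283.]), 0.45)]
scene angle [(array([226., 222.]), 0.85)]
scene stand [(array([284., 300.]), 0.8), (array([349., 285.]), 0.45)]
top 56.13614081440909 274.38808374474473 208.67123885994206 dict_keys(['fovy', 'cx', 'cy', 'extrinsics']) (array([ 0.2845, -0.0918,  1.2529]), array([ 0.2131, -0.0185, -0.9769]))
top grip [(array([439., 263.]), 0.96), (array([337., 233.]), 0.9), (array([387., 227.]), 0.85), (array([346., 298.]), 0.56)]
top hook [(array([393., 215.]), 0.92), (array([358., 309.]), 0.72), (array([339., 216.]), 0.68), (array([445., 259.]), 0.64)]
top slot_mark [(array([192., 179.]), 0.79)]
top bracket [(array([379., 231.]), 0.85), (array([425., 267.]), 0.72), (array([332., 234.]), 0.7), (array([343., 301.]), 0.64)]
top angle [(array([315., 196.]), 0.56)]
top stand [(array([203., 191.]), 0.74)]
```

View pics/scene.png

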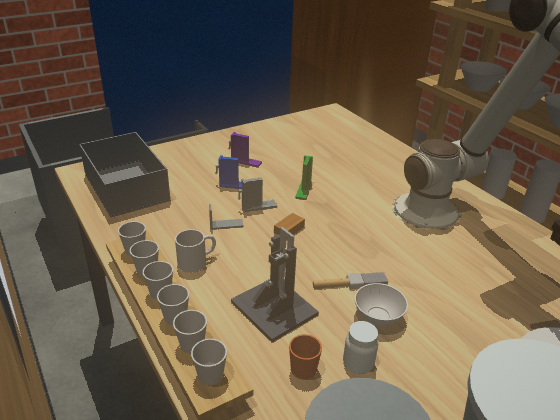

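View pics/top.png

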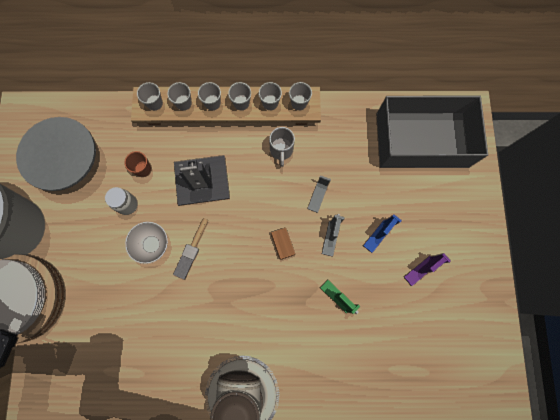

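```bash
python3 - <<'E'
from h import *
np.set_printoptions(precision=4,suppress=True)
s=cv2.imread('pics/scene.png');t=cv2.imread('pics/top.png')
def c(i,x,y,w=70,h=60): return cv2.resize(i[y:y+h,x:x+w],(400,300) ,interpolation=cv2.INTER_CUBIC)
cv2.imwrite('pics/crop1.png',np.vstack([np.hstack([c(s,230,170,68,51),c(s,220,210,120,90) if 0 else c(s,230,222,100,75)]),np.hstack([c(t,300,205,72,54),c(t,168,148,80,60)])]))
print('br org',onz('top',(332,234),0),onz('scene',(254,208),0),'grip',onz('top',(337,233),.086),onz('scene',(250,185),.086))
print(tri(ray('top',(339,216)),ray('scene',(240,198))))
print('slot',tri(ray('top',(192,179)),ray('scene',(286,257))),'stand',onz('top',(203,191),0),onz('scene',(284,300),0))
E
```

```text
br org [ 0.4783 -0.2822  0.    ] [ 0.4821 -0.2785  0.    ] grip [ 0.468  -0.2842  0.086 ] [ 0.4925 -0.2861  0.086 ]
(array([ 0.526 , -0.2976,  0.0424]), np.float64(0.006554186062767676))
slot (array([0.622 , 0.1402, 0.1506]), np.float64(0.009555271653804522)) stand [0.6225 0.1373 0.    ] [ 0.6201  0.1289 -0.    ]
```

View pics/crop1.png

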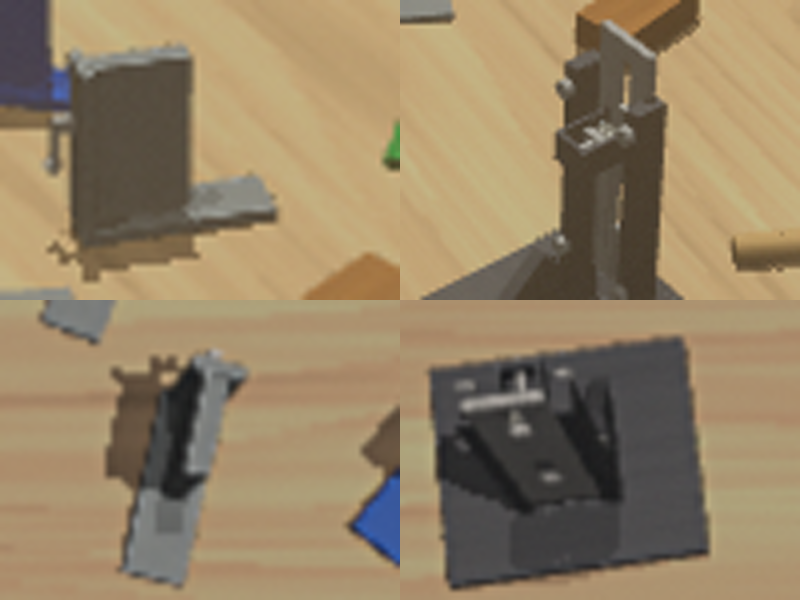

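Candidates (top picture): grey bracket with hook at (332,234); look-alikes are blue (383,233), purple (428,268), green (340,297) and the plain angle (318,193). The crop shows the grey one has the web and, at its heel, the hook; the catch housing is on the stand's far (+x) side, so the strip's front faces the robot. I'm going above the bracket.

Emit:
{"api": "apply_moves", "payload": {
  "offset": [
    [25,-7,25],
    [25,-7,25],
    [25,-7,25],
    [25,-7,25],
    [25,-7,25],
    [25,-7,25],
    [25,-7,25],
    [25,-7,25],
    [25,-7,25],
    [25,-7,25],
    [25,-7,25],
    [25,-7,25]
  ],
  "delta_rot": [
    [0,0,0],
    [0,0,0],
    [0,0,0],
    [0,0,0],
    [0,0,0],
    [0,0,0],
    [0,0,0],
    [0,0,0],
    [0,0,0],
    [0,0,0],
    [0,0,0],
    [0,0,0]
  ],
  "fingers": [100,100,100,100,100,100,100,100,100,100,100,100],
  "squeeze": 20
}}

```text
time: 1.7
ee_pos: [0.3853, 0.216, 0.3073]
orientation: [-0.416, 0.571, -0.571, 0.417]
ft_force: [1.3, -0.1, 0.2]
grip_width: 0.0869
```

Emit:
{"api": "apply_moves", "payload": {
  "offset": [
    [37,0,18],
    [37,0,18],
    [37,0,18],
    [37,0,18],
    [37,0,18],
    [37,0,18],
    [37,0,18],
    [37,0,18],
    [37,0,18],
    [37,0,18],
    [37,0,18],
    [37,0,18]
  ],
  "delta_rot": [
    [0,0,0],
    [0,0,0],
    [0,0,0],
    [0,0,0],
    [0,0,0],
    [0,0,0],
    [0,0,0],
    [0,0,0],
    [0,0,0],
    [0,0,0],
    [0,0,0],
    [0,0,0]
  ],
  "fingers": [100,100,100,100,100,100,100,100,100,100,100,100]
}}

```text
time: 2.7
ee_pos: [0.4546, -0.2733, 0.3068]
orientation: [0.416, -0.571, 0.572, -0.417]
ft_force: [1.7, 1.0, -0.2]
grip_width: 0.0871
```

```bash
python3 - <<'E'
from h import *
np.set_printoptions(precision=4,suppress=True)
s=arm.get_state(); M=R.from_quat(s['orientation']).as_matrix(); print(s['time'],s['ee_pos'],M,s['joint_pos'])
m=arm.camera_model('wrist'); im=arm.capture('wrist'); save('w1',im); cv2.imwrite('pics/w1b.png',cv2.resize(cv2.imread('pics/w1.png'),(800,600)))
print(m['fovy'],m['cx'],m['cy'],ray('wrist',(m['cx']+1e-3,m['cy']),m))
for t in('grip','hook','bracket'): print(t,[(np.round(x['at']),round(x['p'],2)) for x in arm.tip_of('wrist',t)][:4])
E
```

```text
2.7 [ 0.4546 -0.2733  0.3068] [[-0.3061  0.0008  0.952 ]
 [-0.952  -0.0002 -0.3061]
 [-0.0001 -1.      0.0008]] [-0.2354  0.1722 -0.0766 -0.     -1.3212  1.4951]
65.70646984690485 280.6604407898626 208.05560290325877 (array([ 0.5223, -0.2951,  0.4684]), array([-0.2457,  0.0785, -0.9662]))
grip [(array([280., 156.]), 0.82), (array([500., 178.]), 0.82), (array([404., 123.]), 0.77), (array([340., 300.]), 0.77)]
hook [(array([408.,  88.]), 0.76), (array([362., 303.]), 0.75), (array([505., 148.]), 0.68), (array([279., 123.]), 0.64)]
bracket [(array([281., 153.]), 0.89), (array([472., 170.]), 0.85), (array([332., 274.]), 0.76), (array([126.,  17.]), 0.61)]
```

View pics/w1b.png

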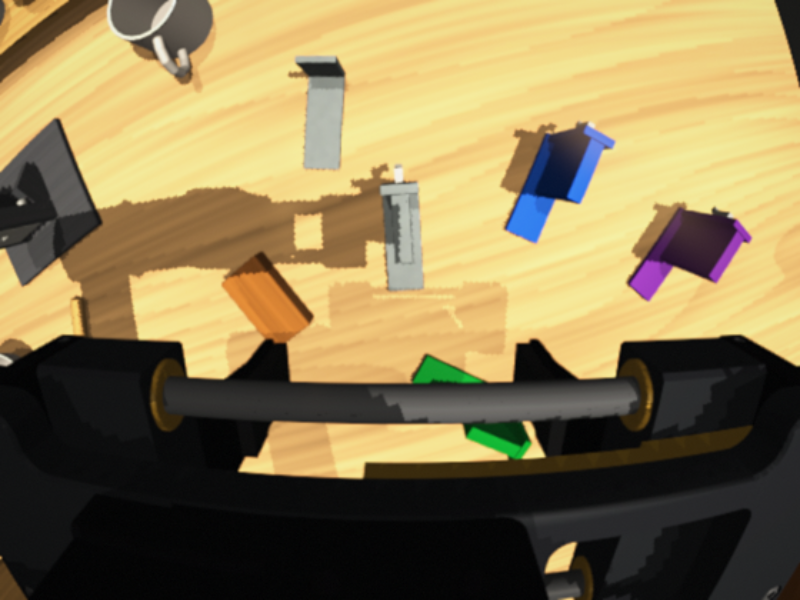

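The grey bracket is at (400,235) in this 800-wide view, with its bare hook tip at (398,172), the angle at (324,120) and the wooden block at (268,298). I'm computing its pose.

```bash
python3 - <<'E'
from h import *
np.set_printoptions(precision=4,suppress=True)
s=arm.get_state();p=np.array(s['ee_pos'])
r=max([x for x in arm.regions_of('wrist','bracket') if x['p']>.3],key=lambda x:x['pixels'][150:200,275:290].sum())
m=arm.camera_model('wrist'); ys,xs=np.nonzero(r['pixels']); print(r['extent'],r['p'])
# fit: project model box corners, compare to mask hull via IoU
from scipy.optimize import minimize
from itertools import product
def box(a,b,c): return np.array(list(product(a,b,c)))
boxes=[box((-.075,.035),(-.018,.018),(0,.008)),box((.027,.035),(-.015,.015),(0,.106)),box((-.028,.027),(-.007,.007),(0,.106)),box((.035,.0478),(-.0035,.0035),(.066,.074)),box((.0438,.0478),(-.0035,.0035),(.0395,.074))]
mask=r['pixels'].astype(np.uint8)
S=8;x0,y0,x1,y1=[int(v) for v in r['extent']];x0-=12;y0-=12;x1+=12;y1+=12
big=cv2.resize(mask[y0:y1,x0:x1],None,fx=S,fy=S,interpolation=cv2.INTER_LINEAR)>0
def cost(q):
    c,s_=np.cos(q[2]),np.sin(q[2]); im=np.zeros(big.shape,np.uint8)
    for b in boxes:
        w=np.c_[q[0]+c*b[:,0]-s_*b[:,1],q[1]+s_*b[:,0]+c*b[:,1],b[:,2]]
        uv=np.array([proj('wrist',v,m) for v in w])-[x0-.5,y0-.5]
        cv2.fillConvexPoly(im,cv2.convexHull((uv*S).astype(np.float32)).astype(np.int32),1)
    return 1-(im&big).sum()/((im>0)|big).sum()
best=min((minimize(cost,[.48,-.282,a],method='Nelder-Mead',options=dict(initial_simplex=np.array([[.48,-.282,a],[.49,-.282,a],[.48,-.272,a],[.48,-.282,a+.1]]),xatol=1e-4)) for a in(-.35,-.2)),key=lambda o:o.fun)
q=best.x;print(q,best.fun)
M=R.from_quat(s['orientation']).as_matrix(); print('tool offset mm',M.T@(np.array([q[0],q[1],.067])-p)*1e3)
print('turn about down(tool y):',-(q[2]-np.arctan2(M[1,2],M[0,2])))
E
```

```text
[267.3, 117.0, 297.0, 205.1] 0.64
[ 0.4834 -0.2807 -0.2482] 0.039816715486157506
tool offset mm [ -0.7492 238.8487  30.5452]
turn about down(tool y): -0.06540143290609535
```

Emit:
{"api": "apply_moves", "payload": {
  "offset": [
    [0,0,0],
    [0,15,10],
    [0,25,10],
    [0,25,10],
    [0,25,0],
    [0,25,0],
    [0,25,0],
    [0,25,0],
    [0,25,0],
    [0,20,0],
    [0,15,0],
    [0,14,0]
  ],
  "delta_rot": [
    [0,-0.065,0],
    [0,0,0],
    [0,0,0],
    [0,0,0],
    [0,0,0],
    [0,0,0],
    [0,0,0],
    [0,0,0],
    [0,0,0],
    [0,0,0],
    [0,0,0],
    [0,0,0]
  ],
  "fingers": [100,100,100,100,100,100,100,100,100,100,100,100]
}}

```text
time: 3.95
ee_pos: [0.484, -0.2765, 0.0671]
orientation: [-0.436, 0.557, -0.557, 0.436]
ft_force: [-0.5, -0.2, 0.8]
grip_width: 0.0872
```

Emit:
{"api": "apply_moves", "payload": {
  "offset": [
    [0,0,0],
    [0,0,0],
    [0,0,0],
    [0,0,0],
    [0,0,0],
    [0,0,0],
    [0,0,0],
    [0,0,0],
    [0,0,0],
    [0,0,0],
    [0,0,0],
    [0,0,0]
  ],
  "delta_rot": [
    [0,0,0],
    [0,0,0],
    [0,0,0],
    [0,0,0],
    [0,0,0],
    [0,0,0],
    [0,0,0],
    [0,0,0],
    [0,0,0],
    [0,0,0],
    [0,0,0],
    [0,0,0]
  ],
  "fingers": [0,0,0,0,0,0,0,0,0,0,0,0],
  "squeeze": 25
}}

```text
time: 4.95
ee_pos: [0.484, -0.2787, 0.0676]
orientation: [0.435, -0.557, 0.558, -0.435]
ft_force: [-0.1, -3.4, -1.2]
grip_width: 0.0149
```

Emit:
{"api": "apply_moves", "payload": {
  "offset": [
    [0,-10,0],
    [0,-20,0],
    [0,-25,0],
    [0,-25,0],
    [0,-25,0],
    [0,-25,0],
    [0,-20,0],
    [-16,0,-4],
    [-32,0,-8],
    [-32,0,-8],
    [-32,0,-8],
    [-32,0,-8]
  ],
  "delta_rot": [
    [0,0,0],
    [0,0,0],
    [0,0,0],
    [0,0,0],
    [0,0,0],
    [0,0,0],
    [0,0,0],
    [0,0,0],
    [0,0,0],
    [0,0,0],
    [0,0,0],
    [0,0,0]
  ],
  "fingers": [0,0,0,0,0,0,0,0,0,0,0,0]
}}

```text
time: 5.95
ee_pos: [0.4831, -0.1286, 0.2175]
orientation: [-0.435, 0.558, -0.557, 0.435]
ft_force: [1.3, 0.6, -3.3]
grip_width: 0.0138
```

Emit:
{"api": "apply_moves", "payload": {
  "offset": [
    [-32,0,-8],
    [-32,0,-8],
    [-32,0,-8],
    [-32,0,-8],
    [-32,0,-8],
    [-30,0,-7],
    [-20,0,-4],
    [0,0,0],
    [0,0,0],
    [0,0,0],
    [0,0,0],
    [0,0,0]
  ],
  "delta_rot": [
    [0,0,0],
    [0,0,0],
    [0,0,0],
    [0,0,0],
    [0,0,0],
    [0,0,0],
    [0,0,0],
    [0,-0.1,0],
    [0,-0.1,0],
    [0,-0.1,0],
    [0,-0.08,0],
    [0,0,0]
  ],
  "fingers": [0,0,0,0,0,0,0,0,0,0,0,0]
}}

```text
time: 6.95
ee_pos: [0.485, 0.0861, 0.2174]
orientation: [0.533, -0.465, 0.465, -0.532]
ft_force: [0.5, -0.3, -3.1]
grip_width: 0.0142
```

```bash
python3 - <<'E'
from h import *
np.set_printoptions(precision=4,suppress=True)
s=arm.get_state(); M=R.from_quat(s['orientation']).as_matrix(); print(s['time'],s['ee_pos'],M,s['joint_pos'],s['ft_force'],s['grip_width'])
np.savez('w2.npz',E=arm.camera_model('wrist')['extrinsics'])
a=arm.capture('wrist');save('w2',a);b=arm.capture('scene');save('s2',b)
for c in('wrist','scene'):
  for t in('hook','grip','slot_mark','stand'): print(c,t,[(np.round(x['at'],1),round(x['p'],2)) for x in arm.tip_of(c,t)][:4])
sc=cv2.resize(cv2.imread('pics/s2.png')[205:315,210:340],(520,440),interpolation=cv2.INTER_CUBIC)
cv2.imwrite('pics/w2b.png',cv2.resize(cv2.imread('pics/w2.png')[:315],(800,450))); cv2.imwrite('pics/s2b.png',sc)
E
```

```text
6.95 [0.485  0.0861 0.2174] [[ 0.1352 -0.0013  0.9908]
 [-0.9908 -0.      0.1352]
 [-0.0002 -1.     -0.0012]] [ 0.5058  0.1633 -0.3146 -0.0007 -1.094   1.2009] [ 0.4578 -0.2592 -3.1388] 0.014201010303820209
wrist hook [(array([279.5, 171.1]), 0.79), (array([519.8, 136.5]), 0.38)]
wrist grip [(array([280. , 269.1]), 0.61)]
wrist slot_mark [(array([233.9,  28. ]), 0.6)]
wrist stand [(array([250.4,  61.5]), 0.7)]
scene hook [(array([306.9, 219.5]), 0.93), (array([216.6, 171.8]), 0.77), (array([308.3, 166.3]), 0.62), (array([235.6, 143.1]), 0.59)]
scene grip [(array([232.5, 161.9]), 0.98), (array([324.4, 201.2]), 0.81), (array([239.3, 137.7]), 0.8), (array([304. , 165.4]), 0.59)]
scene slot_mark [(array([284.9, 255.6]), 0.76)]
scene stand [(array([283. , 301.3]), 0.65)]
```

View pics/w2b.png

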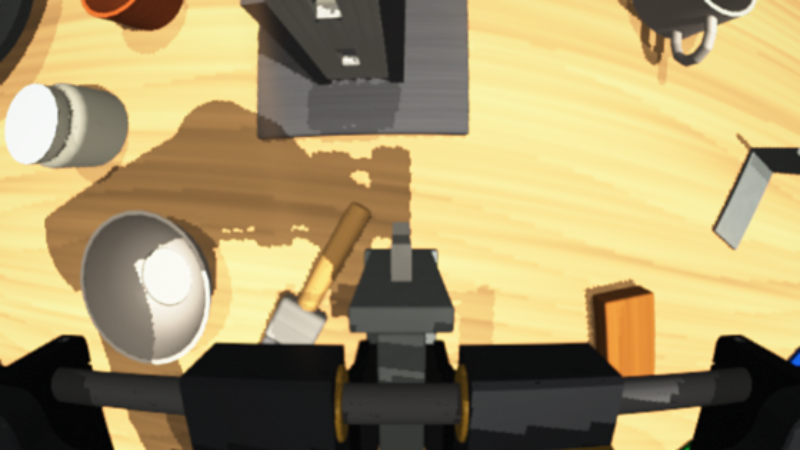

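View pics/s2b.png

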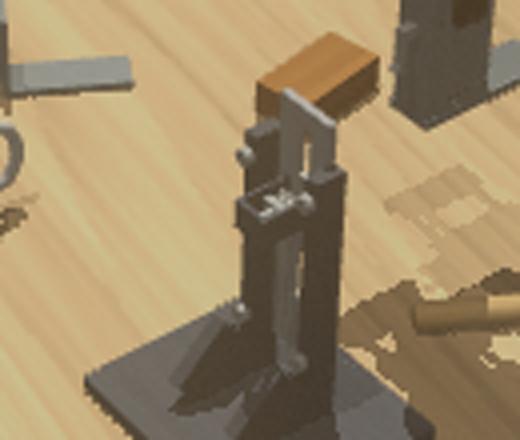

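```bash
python3 - <<'E'
from h import *
np.set_printoptions(precision=4,suppress=True)
m=dict(arm.camera_model('wrist'));m['extrinsics']=np.load('w2.npz')['E']
k=560/800
L=onz('wrist',(258*k,137*k),.012,m);Rr=onz('wrist',(468*k,132*k),.012,m);print('plate front corners',L,Rr,np.linalg.norm(L-Rr),'mid',(L+Rr)/2,'yaw',np.arctan2((Rr-L)[0],-(Rr-L)[1]))
for a in ((258,20),(467,20)): print('side pt',onz('wrist',(a[0]*k,a[1]*k),.012,m))
A=tri(ray('top',(180.4,169.6)),ray('scene',(293.75,236)));B=tri(ray('top',(197,167)),ray('scene',(280.5,228)))
print('strip +y',A,'-y',B,np.linalg.norm(A[0]-B[0]),(A[0]+B[0])/2,'yaw',np.arctan2((B[0]-A[0])[0],-(B[0]-A[0])[1]))
print('hook tri',tri(ray('wrist',(279.5,171.1),m),ray('scene',(306.9,219.5))))
# slot lower hole glint pts, strip front lower
E
```

```text
plate front corners [0.5741 0.2133 0.012 ] [0.5975 0.048  0.012 ] 0.1669492350636938 mid [0.5858 0.1307 0.012 ] yaw 0.14055249899685204
side pt [0.6735 0.2286 0.012 ]
side pt [0.6904 0.0608 0.012 ]
strip +y (array([0.6216, 0.1594, 0.2275]), np.float64(0.0001002816342492516)) -y (array([0.63  , 0.1149, 0.2247]), np.float64(0.00038305344948534457)) 0.04529904005776125 [0.6258 0.1371 0.2261] yaw 0.18593581070455642
hook tri (array([0.5327, 0.0904, 0.2012]), np.float64(0.00800232859722002))
```

Strip top triangulates to z≈0.226 with a width of 45 mm, which matches the 44 mm given. So the slot's lower edge is at about 0.174, and the yaw is about 0.14. Now I'll close in to about 25 mm and look at hook and slot together.

Emit:
{"api": "apply_moves", "payload": {
  "offset": [
    [-10,4,5],
    [-10,4,15],
    [-10,5,15],
    [0,0,15],
    [0,0,10],
    [0,0,5],
    [0,0,0]
  ],
  "delta_rot": [
    [0,-0.007,0],
    [0,0,0],
    [0,0,0],
    [0,0,0],
    [0,0,0],
    [0,0,0],
    [0,0,0]
  ],
  "fingers": [0,0,0,0,0,0,0]
}}

```text
time: 8.03
ee_pos: [0.5467, 0.1252, 0.2041]
orientation: [0.534, -0.464, 0.464, -0.534]
ft_force: [0.2, -0.0, -2.0]
grip_width: 0.0137
```

```bash
python3 - <<'E'
from h import *
np.set_printoptions(precision=4,suppress=True)
s=arm.get_state(); print(s['time'],s['ee_pos'],s['ft_force'])
np.savez('w3.npz',E=arm.camera_model('wrist')['extrinsics'],p=s['ee_pos'],q=s['orientation'])
a=arm.capture('wrist');save('w3',a);b=arm.capture('scene');save('s3',b)
w=cv2.resize(cv2.imread('pics/w3.png')[60:210,205:355],(600,600),interpolation=cv2.INTER_CUBIC)
cv2.imwrite('pics/w3b.png',w)
E
```

```text
8.0333 [0.5467 0.1252 0.2041] [ 0.1901 -0.0424 -1.9561]
```

View pics/w3b.png

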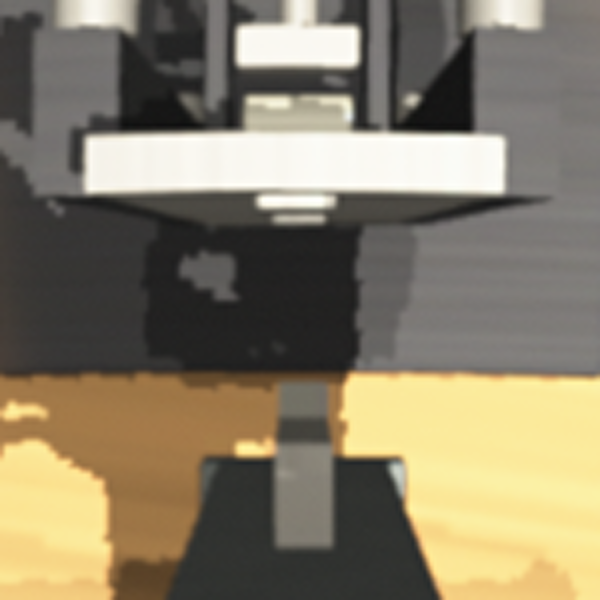

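```bash
python3 - <<'E'
from h import *
from scipy.optimize import brentq
np.set_printoptions(precision=4,suppress=True)
d=np.load('w3.npz');m=dict(arm.camera_model('wrist'));m['extrinsics']=d['E']
px=lambda u,v:(205+u/4-.375,60+v/4-.375)
a,b=px(84,193),px(506,192)
f=lambda z:np.linalg.norm(onz('wrist',a,z,m)-onz('wrist',b,z,m))-.044
z=brentq(f,.1,.35);M=R.from_quat(d['q']).as_matrix()
for zz in (z,.226):
  mid=(onz('wrist',a,zz,m)+onz('wrist',b,zz,m))/2
  print('top z',zz,mid,'in tool mm',M.T@(mid-d['p'])*1e3)
# hook front face top edge of tongue: model vs image
for n,u in(('tongue top front centre z74',(304,440)),('heel top edge',(304,458))): print(n,px(*u))
for l in((.0478,.074),(.035,.106),(.052,.044),(.035,.074)): print(l,proj('wrist',d['p']+M@np.array([0,.067-l[1],l[0]]),m))
E
```

```text
top z 0.22910324508896934 [0.6238 0.1368 0.2291] in tool mm [ -0.6771 -25.025   77.9317]
top z 0.226 [0.624  0.1368 0.226 ] in tool mm [ -0.6956 -21.9218  78.0841]
tongue top front centre z74 (280.625, 169.625)
heel top edge (280.625, 174.125)
(0.0478, 0.074) [280.0105 171.7719]
(0.035, 0.106) [279.9559 216.3393]
(0.052, 0.044) [280.0528 156.6013]
(0.035, 0.074) [280.019  197.7318]
```

The strip's top front edge is centred in the wrist view (295,193), 0.9 mm left of the hook's axis, and reads level. The face is 26 mm ahead of the hook's tip. I'm adjusting by 1 mm and feeling forward.

Emit:
{"api": "apply_moves", "payload": {
  "offset": [
    [-0.9,-1,5],
    [0,0,8],
    [0,0,6],
    [0,0,2],
    [0,0,1],
    [0,0,1],
    [0,0,1],
    [0,0,1],
    [0,0,0]
  ],
  "delta_rot": [
    [0,0,0],
    [0,0,0],
    [0,0,0],
    [0,0,0],
    [0,0,0],
    [0,0,0],
    [0,0,0],
    [0,0,0],
    [0,0,0]
  ],
  "fingers": [0,0,0,0,0,0,0,0,0]
}}

```text
time: 8.88
ee_pos: [0.5706, 0.1294, 0.2055]
orientation: [-0.534, 0.463, -0.463, 0.534]
ft_force: [-0.3, -0.4, -2.6]
grip_width: 0.0134
```

Emit:
{"api": "apply_moves", "payload": {
  "offset": [
    [0,0,1],
    [0,0,1],
    [0,0,1],
    [0,0,0]
  ],
  "delta_rot": [
    [0,0,0],
    [0,0,0],
    [0,0,0],
    [0,0,0]
  ],
  "fingers": [0,0,0,0]
}}

```text
time: 9.22
ee_pos: [0.5737, 0.1298, 0.2056]
orientation: [-0.534, 0.463, -0.464, 0.534]
ft_force: [-0.4, 0.6, -3.6]
grip_width: 0.0138
```

Emit:
{"api": "apply_moves", "payload": {
  "offset": [
    [0,0,1],
    [0,0,1],
    [0,0,1],
    [0,0,0]
  ],
  "delta_rot": [
    [0,0,0],
    [0,0,0],
    [0,0,0],
    [0,0,0]
  ],
  "fingers": [0,0,0,0]
}}

```text
time: 9.55
ee_pos: [0.5767, 0.1303, 0.2055]
orientation: [-0.534, 0.463, -0.464, 0.534]
ft_force: [-0.6, -0.8, -2.8]
grip_width: 0.0138
```

Emit:
{"api": "apply_moves", "payload": {
  "offset": [
    [0,0,1],
    [0,0,1],
    [0,0,0]
  ],
  "delta_rot": [
    [0,0,0],
    [0,0,0],
    [0,0,0]
  ],
  "fingers": [0,0,0]
}}

```text
time: 9.8
ee_pos: [0.5787, 0.1305, 0.2055]
orientation: [-0.534, 0.463, -0.464, 0.534]
ft_force: [-0.2, -0.0, -2.4]
grip_width: 0.014
```

Emit:
{"api": "apply_moves", "payload": {
  "offset": [
    [0,0,1],
    [0,0,1],
    [0,0,1],
    [0,0,1],
    [0,0,0]
  ],
  "delta_rot": [
    [0,0,0],
    [0,0,0],
    [0,0,0],
    [0,0,0],
    [0,0,0]
  ],
  "fingers": [0,0,0,0,0]
}}

```text
time: 10.22
ee_pos: [0.5826, 0.1311, 0.2055]
orientation: [-0.534, 0.463, -0.464, 0.534]
ft_force: [0.0, -0.4, -3.0]
grip_width: 0.0137
```

Emit:
{"api": "apply_moves", "payload": {
  "offset": [
    [0,0,1],
    [0,0,1],
    [0,0,1],
    [0,0,1],
    [0,0,0]
  ],
  "delta_rot": [
    [0,0,0],
    [0,0,0],
    [0,0,0],
    [0,0,0],
    [0,0,0]
  ],
  "fingers": [0,0,0,0,0]
}}

```text
time: 10.63
ee_pos: [0.5866, 0.1316, 0.2055]
orientation: [-0.534, 0.463, -0.464, 0.534]
ft_force: [0.1, -0.9, -2.7]
grip_width: 0.0142
```

Emit:
{"api": "apply_moves", "payload": {
  "offset": [
    [0,0,1],
    [0,0,0]
  ],
  "delta_rot": [
    [0,0,0],
    [0,0,0]
  ],
  "fingers": [0,0]
}}

```text
time: 10.8
ee_pos: [0.5875, 0.1318, 0.2055]
orientation: [-0.534, 0.463, -0.464, 0.534]
ft_force: [0.3, 0.5, -3.0]
grip_width: 0.0138
```

Emit:
{"api": "apply_moves", "payload": {
  "offset": [
    [0,0,1],
    [0,0,0]
  ],
  "delta_rot": [
    [0,0,0],
    [0,0,0]
  ],
  "fingers": [0,0]
}}

```text
time: 10.97
ee_pos: [0.5885, 0.1319, 0.2056]
orientation: [-0.534, 0.463, -0.464, 0.534]
ft_force: [0.0, -0.8, -3.0]
grip_width: 0.0136
```

Emit:
{"api": "apply_moves", "payload": {
  "offset": [
    [0,0,1],
    [0,0,0]
  ],
  "delta_rot": [
    [0,0,0],
    [0,0,0]
  ],
  "fingers": [0,0]
}}

```text
time: 11.13
ee_pos: [0.5887, 0.1319, 0.2055]
orientation: [0.534, -0.464, 0.463, -0.534]
ft_force: [-2.8, -0.5, -1.7]
grip_width: 0.0137
```

Heel touches the face at 42.5 mm advance, where 43 was expected, so the tongue is through. I'm backing off to mid-gap, easing the grip and lowering.

Emit:
{"api": "apply_moves", "payload": {
  "offset": [
    [0,0,-2.2],
    [0,0,0],
    [0,0,0],
    [0,2,0],
    [0,2,0],
    [0,2,0],
    [0,2,0],
    [0,0,0]
  ],
  "delta_rot": [
    [0,0,0],
    [0,0,0],
    [0,0,0],
    [0,0,0],
    [0,0,0],
    [0,0,0],
    [0,0,0],
    [0,0,0]
  ],
  "fingers": [0,0,0,0,0,0,0,0],
  "squeeze": 8
}}

```text
time: 11.8
ee_pos: [0.5869, 0.1316, 0.1968]
orientation: [0.534, -0.464, 0.463, -0.534]
ft_force: [-0.5, 0.1, -3.2]
grip_width: 0.014
```

Emit:
{"api": "apply_moves", "payload": {
  "offset": [
    [0,1,0],
    [0,1,0],
    [0,1,0],
    [0,1,0],
    [0,0,0]
  ],
  "delta_rot": [
    [0,0,0],
    [0,0,0],
    [0,0,0],
    [0,0,0],
    [0,0,0]
  ],
  "fingers": [0,0,0,0,0]
}}

```text
time: 12.22
ee_pos: [0.5871, 0.1317, 0.1934]
orientation: [0.534, -0.464, 0.463, -0.534]
ft_force: [0.6, 0.5, -2.2]
grip_width: 0.0145
```

Emit:
{"api": "apply_moves", "payload": {
  "offset": [
    [0,1,0],
    [0,1,0],
    [0,0,0]
  ],
  "delta_rot": [
    [0,0,0],
    [0,0,0],
    [0,0,0]
  ],
  "fingers": [0,0,0]
}}

```text
time: 12.47
ee_pos: [0.5874, 0.1317, 0.1923]
orientation: [-0.534, 0.463, -0.464, 0.534]
ft_force: [-1.3, -0.3, 1.4]
grip_width: 0.0139
```

Catch met at 13 mm of drop, as predicted. I'm pressing on gently.

Emit:
{"api": "apply_moves", "payload": {
  "offset": [
    [0,1,0],
    [0,1,0],
    [0,0,0]
  ],
  "delta_rot": [
    [0,0,0],
    [0,0,0],
    [0,0,0]
  ],
  "fingers": [0,0,0]
}}

```text
time: 12.72
ee_pos: [0.5865, 0.1316, 0.1909]
orientation: [0.534, -0.463, 0.463, -0.534]
ft_force: [-5.8, -0.5, 5.7]
grip_width: 0.0139
```

Emit:
{"api": "apply_moves", "payload": {
  "offset": [
    [0,1,0],
    [0,1,0],
    [0,0,0]
  ],
  "delta_rot": [
    [0,0,0],
    [0,0,0],
    [0,0,0]
  ],
  "fingers": [0,0,0]
}}

```text
time: 12.97
ee_pos: [0.5858, 0.1315, 0.1888]
orientation: [0.535, -0.464, 0.463, -0.533]
ft_force: [-6.5, 0.2, 7.1]
grip_width: 0.0139
```

Emit:
{"api": "apply_moves", "payload": {
  "offset": [
    [0,1,0],
    [0,1,0],
    [0,0,0]
  ],
  "delta_rot": [
    [0,0,0],
    [0,0,0],
    [0,0,0]
  ],
  "fingers": [0,0,0]
}}

```text
time: 13.22
ee_pos: [0.5866, 0.1316, 0.1877]
orientation: [0.534, -0.463, 0.463, -0.534]
ft_force: [-6.6, 0.2, 8.7]
grip_width: 0.0137
```

Emit:
{"api": "apply_moves", "payload": {
  "offset": [
    [0,1,0],
    [0,1,0],
    [0,0,0]
  ],
  "delta_rot": [
    [0,0,0],
    [0,0,0],
    [0,0,0]
  ],
  "fingers": [0,0,0]
}}

```text
time: 13.47
ee_pos: [0.5876, 0.1317, 0.1864]
orientation: [-0.534, 0.463, -0.464, 0.535]
ft_force: [-5.2, 0.4, 9.7]
grip_width: 0.014
```

Emit:
{"api": "apply_moves", "payload": {
  "offset": [
    [0,1,0],
    [0,1,0],
    [0,0,0]
  ],
  "delta_rot": [
    [0,0,0],
    [0,0,0],
    [0,0,0]
  ],
  "fingers": [0,0,0]
}}

```text
time: 13.72
ee_pos: [0.5885, 0.1319, 0.185]
orientation: [-0.533, 0.462, -0.464, 0.536]
ft_force: [-2.8, 0.5, 9.4]
grip_width: 0.0143
```

```bash
python3 - <<'E'
from h import *
arm.capture('scene');arm.capture('wrist')
s=arm.get_state();print(s['ee_pos'],s['ft_force'],s['wrist_torque'])
for c in('scene','wrist'):
  for t in('hook','grip'): print(c,t,[(np.round(x['at'],1),round(x['p'],2)) for x in arm.tip_of(c,t)][:3])
save('s4',arm.capture('scene'));cv2.imwrite('pics/s4b.png',cv2.resize(cv2.imread('pics/s4.png')[170:310,230:360],(557,600),interpolation=cv2.INTER_CUBIC))
E
```

```text
[0.58849584 0.13189029 0.18497895] [-3.63979946  0.41656694  9.73920679] [-0.05982564  1.00845301 -0.02854648]
scene hook [(array([231. , 142.3]), 0.92), (array([284.4, 247.4]), 0.82), (array([212.9, 171.5]), 0.82)]
scene grip [(array([240.6, 141.6]), 0.64), (array([283.3, 248.5]), 0.23)]
wrist hook [(array([283.5, 175.7]), 0.94)]
wrist grip [(array([279.2, 283.8]), 0.94), (array([279.7, 160.4]), 0.56)]
```

View pics/s4b.png

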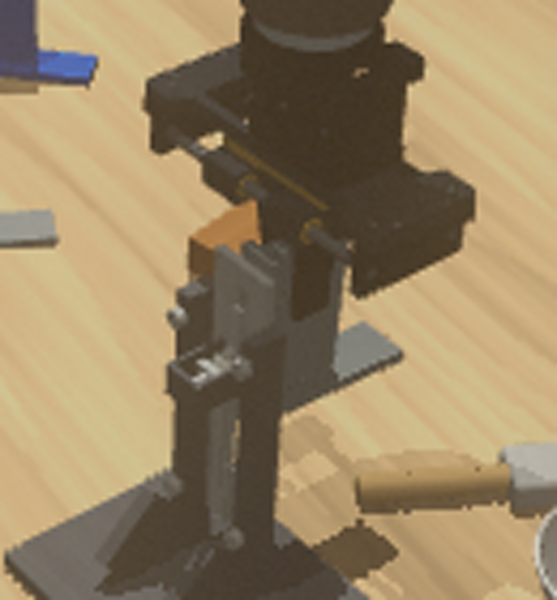

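The scene view shows the hook in the slot, behind the strip at (238,345), and the bracket upright. The force has levelled off at about 9.7 N, which means the pads are slipping. I'm letting go and pressing on the web top with shut fingers.

Emit:
{"api": "apply_moves", "payload": {
  "offset": [
    [0,-2,0],
    [0,0,0],
    [0,0,0],
    [0,0,0],
    [0,0,0],
    [0,0,0],
    [0,0,0],
    [0,-10,0],
    [0,-20,0],
    [0,-20,0],
    [0,-15,0],
    [0,0,0]
  ],
  "delta_rot": [
    [0,0,0],
    [0,0,0],
    [0,0,0],
    [0,0,0],
    [0,0,0],
    [0,0,0],
    [0,0,0],
    [0,0,0],
    [0,0,0],
    [0,0,0],
    [0,0,0],
    [0,0,0]
  ],
  "fingers": [60,60,60,60,60,60,60,60,60,60,60,60]
}}

```text
time: 15.07
ee_pos: [0.5893, 0.1322, 0.2535]
orientation: [-0.532, 0.462, -0.465, 0.537]
ft_force: [-0.3, 0.5, 0.6]
grip_width: 0.0525
```

Emit:
{"api": "apply_moves", "payload": {
  "offset": [
    [0,0,4],
    [0,0,4],
    [0,0,0],
    [0,0,0],
    [0,0,0],
    [0,0,0],
    [0,0,0],
    [0,0,0],
    [0,0,0],
    [0,0,0],
    [0,0,0],
    [0,0,0]
  ],
  "delta_rot": [
    [0,0,0],
    [0,0,0],
    [0,0,0],
    [0,0,0],
    [0,0,0],
    [0,0,0],
    [0,0,0],
    [0,0,0],
    [0,0,0],
    [0,0,0],
    [0,0,0],
    [0,0,0]
  ],
  "fingers": [0,0,0,0,0,0,0,0,0,0,0,0]
}}

```text
time: 16.07
ee_pos: [0.5951, 0.1329, 0.2486]
orientation: [-0.534, 0.463, -0.463, 0.534]
ft_force: [-0.7, -0.3, 0.2]
grip_width: 0.0006
```

```bash
python3 - <<'E'
from h import *
s=arm.get_state();print(s['time'],s['ee_pos'],s['ft_force'],s['grip_width'])
save('w5',arm.capture('wrist'));save('s5',arm.capture('scene'))
a=cv2.resize(cv2.imread('pics/s5.png')[190:310,240:360],(400,400),interpolation=cv2.INTER_CUBIC)
b=cv2.resize(cv2.imread('pics/w5.png')[100:300,180:380],(400,400),interpolation=cv2.INTER_CUBIC)
cv2.imwrite('pics/c5.png',np.hstack([a,b]))
for t in('hook','grip'): print(t,[(np.round(x['at'],1),round(x['p'],2)) for x in arm.tip_of('scene',t)][:4])
E
```

```text
16.0667 [0.5950721  0.13285526 0.24861807] [-0.73642046 -0.25985134  0.19536037] 0.0006083508430740604
hook [(array([285.1, 248.4]), 0.93), (array([212.1, 170.3]), 0.93), (array([232.7, 144.8]), 0.68)]
grip [(array([240.4, 139.8]), 0.9), (array([298.6, 229.4]), 0.78), (array([226.8, 160.1]), 0.66)]
```

View pics/c5.png

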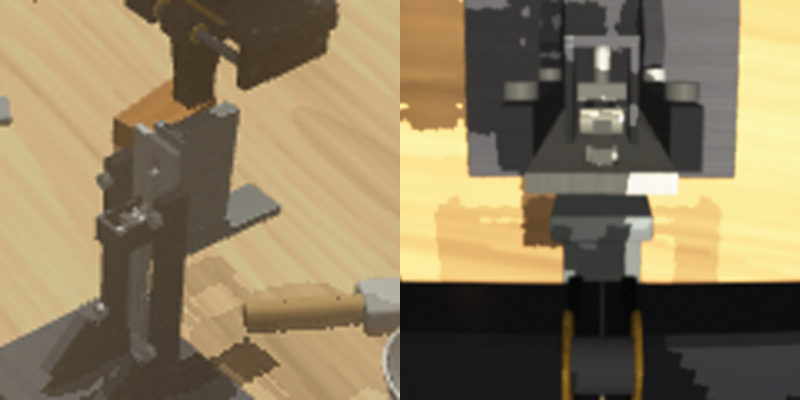

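The bracket hangs upright in the slot and the shut fingers are above its web top, at (605,270) in the right-hand half. I'm pressing down from above, watching the force.

Emit:
{"api": "apply_moves", "payload": {
  "offset": [
    [0,6,0],
    [0,6,0],
    [0,4,0],
    [0,1,0],
    [0,1,0],
    [0,1,0],
    [0,0,0]
  ],
  "delta_rot": [
    [0,0,0],
    [0,0,0],
    [0,0,0],
    [0,0,0],
    [0,0,0],
    [0,0,0],
    [0,0,0]
  ],
  "fingers": [0,0,0,0,0,0,0]
}}

```text
time: 16.85
ee_pos: [0.5952, 0.1328, 0.2298]
orientation: [-0.534, 0.463, -0.464, 0.534]
ft_force: [-0.0, 0.0, -0.4]
grip_width: 0.0005
```

Emit:
{"api": "apply_moves", "payload": {
  "offset": [
    [0,1,0],
    [0,1,0],
    [0,1,0],
    [0,0,0]
  ],
  "delta_rot": [
    [0,0,0],
    [0,0,0],
    [0,0,0],
    [0,0,0]
  ],
  "fingers": [0,0,0,0]
}}

```text
time: 17.18
ee_pos: [0.5955, 0.1328, 0.2293]
orientation: [-0.534, 0.463, -0.464, 0.535]
ft_force: [-2.9, 0.0, 7.9]
grip_width: 0.0005
```

Emit:
{"api": "apply_moves", "payload": {
  "offset": [
    [0,1,0],
    [0,1,0],
    [0,0,0]
  ],
  "delta_rot": [
    [0,0,0],
    [0,0,0],
    [0,0,0]
  ],
  "fingers": [0,0,0]
}}

```text
time: 17.43
ee_pos: [0.5956, 0.1327, 0.2276]
orientation: [-0.533, 0.462, -0.464, 0.535]
ft_force: [-3.0, -0.3, 9.7]
grip_width: 0.0006
```

Emit:
{"api": "apply_moves", "payload": {
  "offset": [
    [0,1,0],
    [0,1,0],
    [0,0,0]
  ],
  "delta_rot": [
    [0,0,0],
    [0,0,0],
    [0,0,0]
  ],
  "fingers": [0,0,0]
}}

```text
time: 17.68
ee_pos: [0.5957, 0.1327, 0.2259]
orientation: [-0.533, 0.462, -0.464, 0.535]
ft_force: [-3.5, -0.1, 9.4]
grip_width: 0.0007
```

Emit:
{"api": "apply_moves", "payload": {
  "offset": [
    [0,1,0],
    [0,1,0],
    [0,0,0]
  ],
  "delta_rot": [
    [0,0,0],
    [0,0,0],
    [0,0,0]
  ],
  "fingers": [0,0,0]
}}

```text
time: 17.93
ee_pos: [0.5959, 0.1327, 0.2239]
orientation: [-0.533, 0.462, -0.464, 0.535]
ft_force: [-2.7, -0.0, 9.5]
grip_width: 0.0006
```

Emit:
{"api": "apply_moves", "payload": {
  "offset": [
    [0,1,0],
    [0,1,0],
    [0,0,0]
  ],
  "delta_rot": [
    [0,0,0],
    [0,0,0],
    [0,0,0]
  ],
  "fingers": [0,0,0]
}}

```text
time: 18.18
ee_pos: [0.5961, 0.133, 0.2204]
orientation: [-0.533, 0.463, -0.464, 0.535]
ft_force: [-0.8, 0.6, 3.1]
grip_width: 0.0006
```

The force fell to 3 N, so the barb is past the catch. On to the hard stop.

Emit:
{"api": "apply_moves", "payload": {
  "offset": [
    [0,1,0],
    [0,1,0],
    [0,0,0]
  ],
  "delta_rot": [
    [0,0,0],
    [0,0,0],
    [0,0,0]
  ],
  "fingers": [0,0,0]
}}

```text
time: 18.43
ee_pos: [0.5944, 0.1327, 0.2154]
orientation: [0.535, -0.464, 0.463, -0.533]
ft_force: [-1.1, -1.1, 0.1]
grip_width: 0.0007
```

Emit:
{"api": "apply_moves", "payload": {
  "offset": [
    [0,1,0],
    [0,1,0],
    [0,0,0]
  ],
  "delta_rot": [
    [0,0,0],
    [0,0,0],
    [0,0,0]
  ],
  "fingers": [0,0,0]
}}

```text
time: 18.68
ee_pos: [0.5945, 0.1326, 0.2152]
orientation: [0.535, -0.464, 0.463, -0.534]
ft_force: [-3.3, -0.6, 5.6]
grip_width: 0.0006
```

Emit:
{"api": "apply_moves", "payload": {
  "offset": [
    [0,1,0],
    [0,1,0],
    [0,0,0]
  ],
  "delta_rot": [
    [0,0,0],
    [0,0,0],
    [0,0,0]
  ],
  "fingers": [0,0,0]
}}

```text
time: 18.93
ee_pos: [0.5945, 0.1325, 0.215]
orientation: [0.534, -0.463, 0.463, -0.534]
ft_force: [-6.2, 0.7, 11.3]
grip_width: 0.0007
```

Hard stop at 0.215, 14.6 mm below first contact with the catch where 15 was expected, so the bracket is home. I'm retreating and checking.

Emit:
{"api": "apply_moves", "payload": {
  "offset": [
    [0,-6,0],
    [0,-10,0],
    [0,-20,0],
    [0,-25,-10],
    [0,-25,-20],
    [0,-20,-25],
    [0,0,-25],
    [0,0,-20],
    [0,0,0]
  ],
  "delta_rot": [
    [0,0,0],
    [0,0,0],
    [0,0,0],
    [0,0,0],
    [0,0,0],
    [0,0,0],
    [0,0,0],
    [0,0,0],
    [0,0,0]
  ],
  "fingers": [0,0,0,0,0,0,0,0,0]
}}

```text
time: 19.68
ee_pos: [0.4934, 0.1181, 0.32]
orientation: [-0.534, 0.463, -0.463, 0.535]
ft_force: [-0.4, -0.1, -0.6]
grip_width: 0.0003
```

```bash
python3 - <<'E'
from h import *
s=arm.get_state();print(s['time'],s['ee_pos'],s['ft_force'])
save('s6',arm.capture('scene'));save('w6',arm.capture('wrist'))
a=cv2.resize(cv2.imread('pics/s6.png')[190:310,240:360],(400,400),interpolation=cv2.INTER_CUBIC)
b=cv2.resize(cv2.imread('pics/w6.png')[0:220,170:390],(400,400),interpolation=cv2.INTER_CUBIC)
cv2.imwrite('pics/c6.png',np.hstack([a,b]))
for t in('hook','grip'):
  p=[x for x in arm.tip_of('scene',t) if abs(x['at'][0]-290)<20 and x['at'][1]>215]
  q=[x for x in arm.tip_of('wrist',t) if abs(x['at'][0]-280)<30]
  print(t,[(x['at'],x['p']) for x in p+q], tri(ray('scene',p[0]['at']),ray('wrist',q[0]['at'])) if p and q else None)
E
```

```text
19.6833 [0.49340337 0.11812366 0.32001493] [-0.35330539 -0.11677031 -0.56361436]
hook [([282.1, 252.8], 0.73), ([282.6, 55.9], 0.8)] (array([0.63390136, 0.13485776, 0.16506318]), np.float64(0.0032401760849164415))
grip [([300.8, 235.7], 0.73), ([277.7, 98.8], 0.64), ([281.3, 55.6], 0.18)] (array([0.58625299, 0.1347242 , 0.19940247]), np.float64(0.003025249323868947))
```

View pics/c6.png

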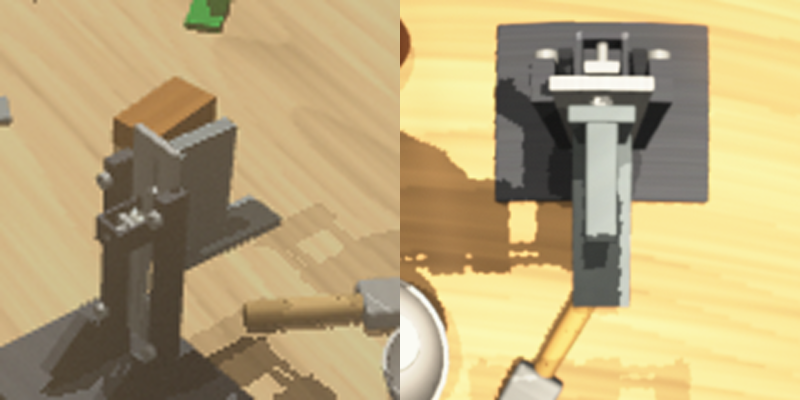

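The bracket sits square, level and lower behind the strip. The hook triangulates to z≈0.165, where home is 0.164–0.167. The robot is clear, so I'm handing in.

```bash
python3 -c "
from workcell import arm
print(arm.hand_in())"
```

```text
the job is handed in; nothing more can be done
None
```

The grey bracket is hung in the upper slot, pushed home, and the job is handed in; no verdict came back. It took about 20 s of robot time, against the 72 s limit.

- **Insertion:** I gripped the bracket across its web, and the hook passed through the slot on the first try without touching the strip. I then lowered it in an 8 N grip until it met the catch.
- **Snapping in:** the pads began to slip at about 10 N, so I let go and pressed on the web top with shut fingers. The force held at about 9.5 N, fell to near zero as the barb passed the catch, and the bracket then reached its hard stop 14.6 mm below first contact (15 expected). The highest press I read there was 11 N.
- **Last checks:**
  - The hook triangulates to z ≈ 0.165 m, which agrees with home at 0.164–0.167 m.
  - The pictures show the bracket upright and square to the strip.
  - The gripper is clear of everything.
- **Not checked:** the catch position can't be read, so the snap is inferred from the force drop and the travel. I also didn't measure the bystanders afterwards. Only the block and the brush, both in the last crop, show no movement.

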